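Sweep a broken bottle into the sharps tray

ROBOT

A 7-joint arm with a two-finger parallel gripper is mounted at the origin on a cart in front of the work surface, level with it; the furniture and walls round the work are solid. World frame = base frame: x ahead of the robot, y to its left, z up, the work surface at z = 0. Lengths are in mm, angles in rad, forces in N, time in s.
With the tool pointing down it reaches from about 400 to 900 mm from the base axis. Payload 5.6 kg.
Tool frame: the origin (TCP) lies between the finger pads; the fingertips stand robot.finger_overhang ahead of it and the grasp point (between the pads) lies 3 mm ahead of it (robot.finger_overhang is the distance from the TCP to the fingertips, in mm); z points along the fingers, y is the line along which they close (so a half turn about z gives the same grasp; the last joint's range is limited). The gripper opens to 92 mm and grips with 3 to 60 N. Pads are 20 mm wide; open, the fingers measure 128 mm over their backs; the gripper's body (75 mm by 189 mm) begins 69 mm behind the grasp point.
Start: joints at [-1.312, 0.468, -0.012, 1.603, 0.006, 1.071, -0.056], TCP at [193.246, 620.616, 236.592] pointing down, gripper open.
Joint ranges: [-2.53, 2.53], [-0.31, 2.02], [-1.57, 1.55], [0.28, 2.44], [-1.29, 4.43], [0.15, 1.84], [-2.92, 2.92]. Speed limits (rad/s): [2.57, 2.57, 3.14, 3.14, 3.14, 3.14, 3.14].

INTERFACE

Orientations are given as a rotation vector (axis times angle).
In Python, from cell import robot, read_camera, camera_info gives the robot as it stands (robot), with the cameras as plain functions. Calls block until the motion is done:
- robot.movep(position, orientation): joint-space move of the TCP to a pose.
- robot.servo_line(position, feed=150, rotation=None): straight line of the TCP; rotation=None keeps the orientation; feed is the mean speed in mm/s.
- robot.goto_joints(angles): joint-space move.
- robot.grip(opening, newtons=None): opening from 0.0 (shut) to 1.0 (fully open); newtons is the grip in N (None keeps the last); returns when the fingers have stopped.
- robot.hold(seconds).
- robot.ik(position, orientation): joint angles nearest the present ones, or None.
- read_camera(name): name is "scene" or "top" or "wrist"; returns the picture (480x640x3 uint8, red, green, blue); there is no depth.
- camera_info(name): a dict with "camera_matrix" (3x3 intrinsics, pixels), "k1" (the pictures are not rectified: a ray, as slopes to the right and down, at radius r is drawn at 1 + k1 r^2 times it, then the intrinsics apply), "R" (3x3) and "t" (3): a world point X has camera coordinates R X + t. Camera axes: x right, y down, z forward; pixel columns grow to the right and rows downward; lengths in mm; the calibration is good to about 2 mm. A picture is of the moment at which its call begins: read the wrist's pose just before it. camera_info takes no time and is no camera call; for the wrist camera it gives the pose at the moment of the call.
A pose or a line that the arm cannot do raises robot.IKError and nothing moves.
- robot.job_done(): hands the job in; it is judged then, once.
Readings, each from a call of its own:
- robot.read_t(): time.
- robot.read_joints(): joint angles.
- robot.read_joint_velocities(): joint speeds.
- robot.read_joint_torque(): joint torques, N m.
- robot.read_tcp_pos(): TCP position.
- robot.read_tcp_rot(): TCP orientation.
- robot.read_contact_force(): force on the tool from outside, world axes, zero at the start.
- robot.read_wrist_torque(): the same for the moment, N m.
- robot.read_grip_width(): opening from 0.0 (shut) to 1.0 (fully open).
- robot.read_grip_force(): force on a finger pad.
Only numpy, scipy, OpenCV 4.12 (cv2) and the standard library are available. Lean on these libraries where they do the work, as an engineer would, in place of code of your own. Each camera call takes 0.05 s, during which the arm holds its last target. There are 200 camera calls.

TASK

A small amber bottle has broken on the deck of the sharps tray. Slide the tray's shutter fully open, then with the bench brush sweep all four pieces along the deck and down through the opening; the glass is sharp, so never touch it with the gripper. Finally stand the brush back on its mat, bristles down, and leave the shutter fully shut, without disturbing the electrodes and vials standing around.

Things in the scene. Friction and masses are not known exactly. Their poses are not given: they have to be found in the camera images.
- sharps_tray: Fixed grey sharps tray, 144 (x) by 236 (y) by 70 mm high, on the worktop. Origin: centre of its underside; z up; y runs along its length towards the drop opening, roughly the robot's left. The opening spans y = +44 to +94 mm, then a ledge to the end at y = +118 mm. Below it is the collecting well, y = +14 to +112 mm, floor at z = 4 mm.
- deck (a point): Centre of the tray's level steel deck, on its top (x = 0, y = -34 mm, z = 58 mm in the tray's frame). The deck runs from the closed end wall (inner face y = -112 mm) to the edge of the opening (y = +44 mm) and is 130 mm wide between the side rims (inner faces x = +-65 mm). Rims and end wall stand 12 mm above it.
- mouth (a point): Centre of the drop opening, at deck height (z = 58 mm, y = +69 mm in the tray's frame). The opening is 50 mm along the tray's y and 130 mm across; beside it and beyond (y = +40 to +118 mm) guide lips at rim height narrow the clear width to x = +-58 mm.
- shutter (a joint): White sliding shutter of the opening: a 4 mm plate lying at deck level (its top 62 mm above the worktop), 58 mm along y by 128 mm. 0 m = fully shut, 0.054 m = fully open; it slides along the tray's +y, out beyond the tray's end. It starts shut or up to 8 mm ajar, needs 1 to 2 N to slide and stays where it is left.
- shutter_tab (a point): Centre of the top of the shutter's upright push tab: 44 mm across (tray x), 10 mm thick along the tray's y, its top 84 mm above the worktop and 22 mm above the shutter plate. Shut, it is at y = +84 mm in the tray's frame; open, at y = +138 mm. Push it from either side along the tray's y.
- brush: Bench brush, wooden, about 90 g, standing on its bristles on the mat. Origin: centre of the bristle tips; z up. Stiff bristle field 68 mm along x, 22 mm across (y), 36 mm tall; the head above it 74 x 26 mm, up to z = 49 mm. The handle runs along -x, towards the robot, from x = -37 to -130 mm, 18 mm wide (y), 16 mm tall, mid height z = 44 mm.
- brush_grip (a point): Point in the middle of the brush's handle to grip from above, across its 18 mm width: x = -62 mm, z = 44 mm in the brush's frame.
- brush_mat: Thin fixed grey mat for the brush, 190 (x) by 66 (y) by 3 mm, flat on the worktop left of the tray. Origin: centre of its underside; x along its length.
- shard_long: Amber glass wall shard, a flattened arch 26 mm long, 23 mm wide, 12 mm high, 14 g, lying on the deck. The origin is the centre of its underside.
- shard_short: Amber glass wall shard, a flattened arch 19 mm long, 23 mm wide, 12 mm high, 14 g, lying on the deck. The origin is the centre of its underside.
- bottle_base: Round amber glass base of the bottle with a jagged piece of wall on it, 25 mm across, up to 15 mm high, 14 g, on the deck. The origin is the centre of its underside.
- bottle_neck: White screw cap with the broken amber neck in it, 21 mm across, 20 mm high, 14 g, standing on the deck, cap down. The origin is the centre of its underside.
- electrode_black: Bystander: black disc electrode, 55 mm across, 46 mm high with its stem. The origin is the centre of its underside.
- electrode_small: Bystander: small pale electrode, 25 mm across, 46 mm high with its stem. The origin is the centre of its underside.
- vial_blue: Bystander: light blue vial, 18 mm across, 44 mm high. The origin is the centre of its underside.
- vial_pink: Bystander: pink vial, 18 mm across, 44 mm high. The origin is the centre of its underside.

How it is judged (in metres and radians):
On the way, in this order (a step that is already met when the one before it is completed fails the run):
1. the shutter is slid fully open (at least 50 of its 54 mm) (value of joint shutter above 0.05 m), for 0.2 s.
2. the brush pushes a piece of the glass ((contact force between brush and shard_long above 0.02 N or contact force between brush and shard_short above 0.02 N or contact force between brush and bottle_base above 0.02 N or contact force between brush and bottle_neck above 0.02 N)).
3. all four pieces lie in the well under the opening (z of shard_long in the frame of sharps_tray between 0 and 0.052 m and y of shard_long in the frame of sharps_tray between 0.012 and 0.114 m and x of shard_long in the frame of sharps_tray between -0.066 and 0.066 m and z of shard_short in the frame of sharps_tray between 0 and 0.052 m and y of shard_short in the frame of sharps_tray between 0.012 and 0.114 m and x of shard_short in the frame of sharps_tray between -0.066 and 0.066 m and z of bottle_base in the frame of sharps_tray between 0 and 0.052 m and y of bottle_base in the frame of sharps_tray between 0.012 and 0.114 m and x of bottle_base in the frame of sharps_tray between -0.066 and 0.066 m and z of bottle_neck in the frame of sharps_tray between 0 and 0.052 m and y of bottle_neck in the frame of sharps_tray between 0.012 and 0.114 m and x of bottle_neck in the frame of sharps_tray between -0.066 and 0.066 m), for 0.2 s.
At the end, for the whole second after the job is handed in: All four pieces lie still in the tray's collecting well, below the deck; the shutter is shut to within 4 mm; the brush stands at rest on its mat, bristles down (tilt under 0.15 rad), the centre of its bristle head over the mat (3 mm tolerance at its long sides, and at least 15 mm inside its ends) (all of step 3 and z of brush in the frame of brush_mat between -0.002 and 0.01 m and angle between brush's own z axis and vertical below 0.15 rad and x of brush in the frame of brush_mat between -0.08 and 0.08 m and y of brush in the frame of brush_mat between -0.036 and 0.036 m and linear speed of brush below 0.02 m/s and value of joint shutter below 0.004 m and linear speed of each of shard_long, shard_short, bottle_base, bottle_neck below 0.05 m/s); the robot touches nothing.
It fails at once if the gripper or arm touches the glass (more than 0.2 N) (contact force between any of the fingers, the arm and shard_long above 0.2 N or contact force between any of the fingers, the arm and shard_short above 0.2 N or contact force between any of the fingers, the arm and bottle_base above 0.2 N or contact force between any of the fingers, the arm and bottle_neck above 0.2 N).
It fails at once if an electrode or vial is pushed more than 25 mm or knocked over (distance of any of electrode_black, electrode_small, vial_blue, vial_pink from where it was at the start of the episode above 0.025 m or angle between any of electrode_black, electrode_small, vial_blue, vial_pink's own z axis and vertical above 0.7 rad).
It also fails if it takes over 61 s, if anything falls off the work surface, if the arm or the gripper's body presses on something with over 40 N, if the wrist force passes 120 N, or if a joint passes its speed limit or range.

## Working session

There is one attempt and no reset: what is moved stays moved. The work goes in short steps, each a Python script; the robot and the scene stay as the last script left them, time stands still between calls to the robot, and variables do not carry over. Pictures are saved under pics/ and viewed, at most 10 in all, crops included, and the job is handed in when it is done.

```bash
mkdir -p pics; ls
python3 - <<'E'
from cell import robot, read_camera, camera_info
import cv2
print(robot.finger_overhang, robot.read_t(), robot.read_tcp_rot())
for n in ("scene","top"):
    im=read_camera(n); cv2.imwrite(f"pics/{n}0.png",im[:,:,::-1]); i=camera_info(n)
    print(n,i["camera_matrix"],i["k1"],i["R"],i["t"])
E
```

```text
cell.py
pics
22.0 0.0 [-4.72277193e-01 -3.10574389e+00  2.76833477e-03]
scene [[527.95250551   0.         313.44467765]
 [  0.         527.95250551 236.05895362]
 [  0.           0.           1.        ]] 0.006521249361134764 [[ 0.68832239 -0.72538796 -0.00495926]
 [-0.52824212 -0.4965413  -0.6887721 ]
 [ 0.49716451  0.47671695 -0.72496096]] [-322.16472717  419.32097354  590.11146996]
top [[599.31420981   0.         332.80700258]
 [  0.         599.31420981 235.58333801]
 [  0.           0.           1.        ]] -0.038802891262570055 [[-2.37979681e-02 -9.99713828e-01 -2.43292188e-03]
 [-9.95961913e-01  2.39192397e-02 -8.65317159e-02]
 [ 8.65651465e-02  3.63818520e-04 -9.96246126e-01]] [ 119.82367739  555.36542379 1010.57799729]
```

View pics/scene0.png

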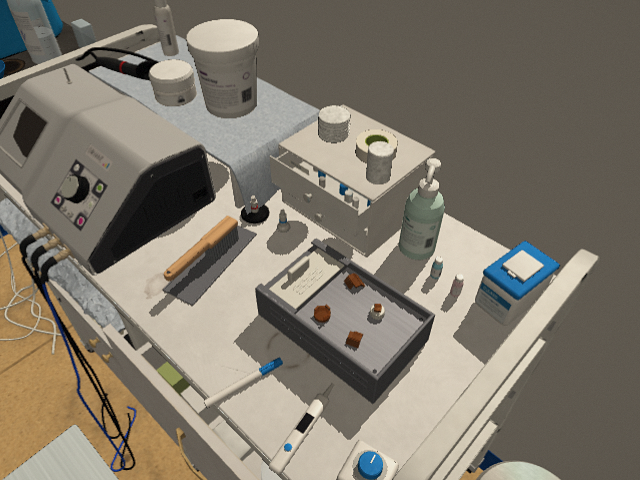

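View pics/top0.png

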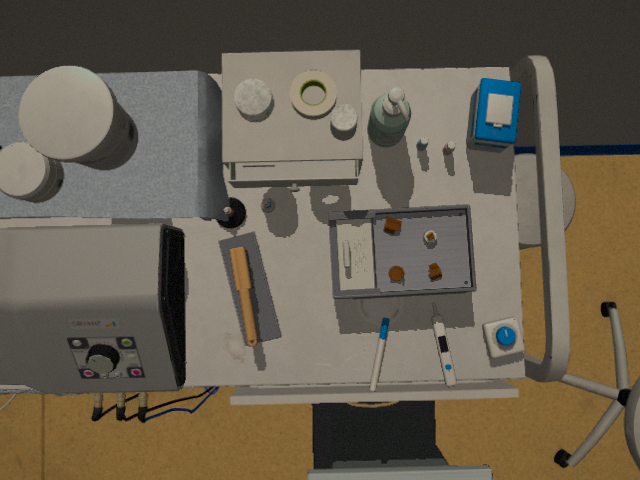

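The scene view shows the tray with its end-plate and tab around (290,275), the brush at (200,250), and the pieces at (355,282), (377,312), (322,314) and (354,339). The top view shows the tray at x 331–474, y 206–297, the tab at (347,253), and the brush handle running down to (250,340). Next I'll zoom in to pick corners.

Run:
```python
import cv2
a=cv2.imread("pics/top0.png")[190:360,205:485]; cv2.imwrite("pics/topc.png",cv2.resize(a,None,fx=2.8,fy=2.8,interpolation=cv2.INTER_CUBIC))
a=cv2.imread("pics/scene0.png")[190:405,150:440]; cv2.imwrite("pics/scenec.png",cv2.resize(a,None,fx=2.7,fy=2.7,interpolation=cv2.INTER_CUBIC))
```

```text
(no output)
```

View pics/topc.png

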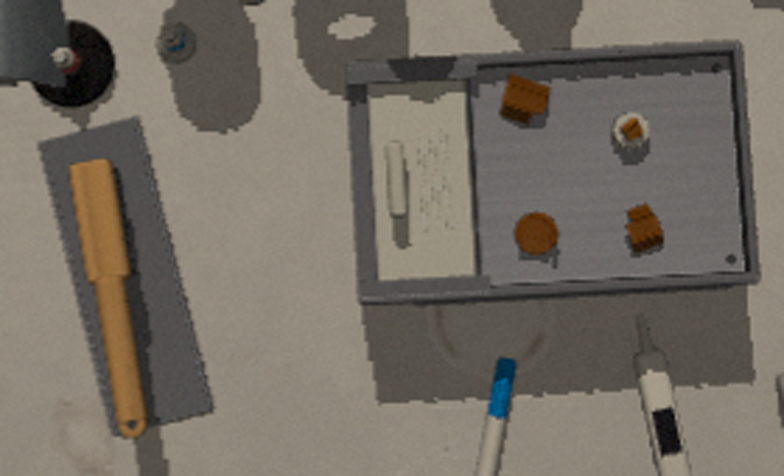

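View pics/scenec.png

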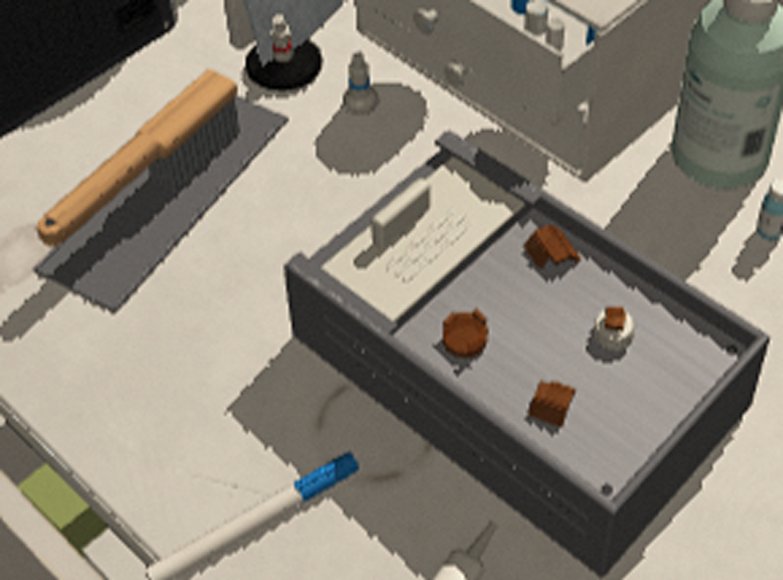

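The crops show these positions (crop pixels):
- **Tray rim, top view:** corners at (347,66), (742,42), (760,278) and (361,300).
- **Tray rim, scene view:** corners at (445,137), (768,338), (612,508) and (290,260).
- **Tab:** (397,178) in the top view.
- **Handle end:** (133,432) in the top view and (47,225) in the scene view.

The shutter looks shut or nearly so.

```bash
cat > h.py <<'E'
from cell import robot, read_camera, camera_info
import numpy as np, cv2
from scipy.spatial.transform import Rotation as Ro
def ray(info,p):
    K=np.array(info["camera_matrix"]);k=info["k1"];R=np.array(info["R"]);t=np.array(info["t"])
    u=cv2.undistortPoints(np.array([[p]],float),K,np.array([k,0,0,0,0.]))[0,0]
    d=R.T@np.array([u[0],u[1],1]);return -R.T@t,d/np.linalg.norm(d)
def plane(info,p,z):
    o,d=ray(info,p);return o+d*(z-o[2])/d[2]
def tri(i1,p1,i2,p2):
    o1,d1=ray(i1,p1);o2,d2=ray(i2,p2)
    s=np.linalg.lstsq(np.c_[d1,-d2],o2-o1,rcond=None)[0]
    a,b=o1+s[0]*d1,o2+s[1]*d2
    return (a+b)/2,np.linalg.norm(a-b)
T=camera_info("top");S=camera_info("scene")
tc=lambda c:(205+(c[0]-.9)/2.8,190+(c[1]-.9)/2.8)
sc=lambda c:(150+(c[0]-.9)/2.7,190+(c[1]-.9)/2.7)
def fit2(model,pts):
    m=np.array(model,float);p=np.array(pts)[:,:2];mc,pc=m.mean(0),p.mean(0)
    A=m-mc;B=p-pc;th=np.arctan2((A[:,0]*B[:,1]-A[:,1]*B[:,0]).sum(),(A*B).sum())
    R=np.array([[np.cos(th),-np.sin(th)],[np.sin(th),np.cos(th)]])
    o=pc-R@mc;return o,th,np.linalg.norm((m@R.T+o)-p,axis=1)
E
python3 - <<'E'
from h import *
np.set_printoptions(precision=1,suppress=True)
t4=[(347,64),(742,42),(760,278),(361,300)];s4=[(445,137),(768,338),(612,508),(290,260)]
for a,b in zip(t4,s4): print("tray",*tri(T,tc(a),S,sc(b)))
print(fit2([(72,118),(72,-118),(-72,-118),(-72,118)],[plane(T,tc(a),70) for a in t4]))
print(fit2([(72,118),(72,-118),(-72,-118),(-72,118)],[plane(S,sc(a),70) for a in s4]))
print("tab",*[plane(S,sc(a),84) for a in [(373,218),(383,226),(430,182),(421,177)]],plane(T,tc((391,141)),84),plane(T,tc((396,218)),84))
print("handle end",tri(T,tc((133,437)),S,sc((40,233))))
print("head far corners",tri(T,tc((71,165)),S,sc((210,70))),tri(T,tc((110,160)),S,sc((238,92))))
mt=[(137,117),(213,410),(118,438),(38,142)];ms=[(287,120),(112,312),(37,272),None]
for a in mt: print("mat",plane(T,tc(a),3))
for a in ms[:3]: print("matS",plane(S,sc(a),3))
print(fit2([(95,-33),(-95,-33),(-95,33),(95,33)],[plane(T,tc(a),3) for a in mt]))
ti=cv2.imread("pics/top0.png");si=cv2.imread("pics/scene0.png")
for n,im,I,(y0,y1,x0,x1) in (("T",ti,T,(200,300,330,480)),("S",si,S,(250,380,250,440))):
    h=cv2.cvtColor(im,cv2.COLOR_BGR2HSV);m=cv2.inRange(h,(0,140,50),(18,255,255));m2=np.zeros_like(m);m2[y0:y1,x0:x1]=m[y0:y1,x0:x1]
    k,l,st,c=cv2.connectedComponentsWithStats(m2)
    for j in range(1,k):
        if st[j,4]>8: print(n,c[j],st[j,4],plane(I,c[j],66))
    m=cv2.inRange(h,(8,90,90),(22,255,255));m2=np.zeros_like(m);(y0,y1,x0,x1)=(235,350,200,275) if n=="T" else (205,290,155,245);m2[y0:y1,x0:x1]=m[y0:y1,x0:x1]
    cn=max(cv2.findContours(m2,0,2)[0],key=cv2.contourArea);print(n,"brush",cv2.minAreaRect(cn),cv2.contourArea(cn))
print("electrode",plane(T,tc((75,65)),8),"small",plane(T,tc((176,44)),8), "machine base",plane(S,(100,268),0),plane(S,(213,187),0),"topedge",plane(T,(185,228),150),plane(T,(185,385),100), "machine corner",tri(T,(184,228),S,(206,150)))
E
```

```text
tray [592.5 113.5  62.2] 2.6619562124676492
tray [ 600.1 -122.    67.4] 1.1192116896632653
tray [ 459.9 -125.5   71.1] 1.807178579513827
tray [454.1 107.2  71.3] 1.3464194459582446
(array([526.7,  -7. ]), np.float64(0.03197814217520657), array([2.4, 2.4, 2.2, 2.8]))
(array([524.7,  -7.6]), np.float64(0.02953498317932405), array([7.8, 2.6, 4.6, 6. ]))
tab [502.   86.5  84. ] [501.7  78.1  84. ] [544.3  81.7  84. ] [543.5  88.3  84. ] [545.2  88.   84. ] [500.4  86.2  84. ]
handle end (array([375.4, 244.7,  50.5]), np.float64(0.16774458379920928))
head far corners (array([537.9, 280.4,  47.9]), np.float64(0.4649329128588796)) (array([541.3, 257.8,  40. ]), np.float64(0.44391940651397077))
mat [570.6 246.1   3. ]
mat [386.6 201.2   3. ]
mat [370.7 260.6   3. ]
mat [556.3 308.8   3. ]
matS [568.3 243.1   3. ]
matS [384.8 200.2   3. ]
matS [371.5 259.4   3. ]
(array([471. , 254.2]), np.float64(0.24635118781772375), array([1. , 2.3, 2.4, 1.3]))
T [392.5 223.6] 165 [572.   7.  66.]
T [430.2 235.8] 36 [550.2 -55.   66. ]
T [434.2 269.8] 117 [493.7 -59.4  66. ]
T [396.2 273. ] 175 [490.1   3.5  66. ]
T brush ((244.35134887695312, 296.1081237792969), (99.62578582763672, 15.124707221984863), 80.53767395019531) 1122.5
S [353.3 280.8] 184 [567.5   7.8  66. ]
S [321.7 313. ] 219 [488.7   2.2  66. ]
S [377.4 307.3] 49 [553.6 -51.6  66. ]
S [353.8 338.6] 182 [487.7 -61.4  66. ]
S brush ((199.2631072998047, 247.4610595703125), (13.223076820373535, 91.7720947265625), 49.57392501831055) 906.0
electrode [603.9 284.1   8. ] small [615.7 220.3   8. ] machine base [325.  384.9   0. ] [599.8 409.1   0. ] topedge [564.1 331.1 150. ] [321.  344.7 100. ] machine corner (array([559.1, 334.3, 156. ]), np.float64(10.764252467331547))
```

```bash
cat >> h.py <<'E'
def down(yaw,flip=False):
    M=np.diag([1.,-1,-1]) if not flip else np.diag([-1.,1,-1])
    return (Ro.from_euler("z",yaw)*Ro.from_matrix(M)).as_rotvec()
TO=np.array([526.2,-7.2]);TY=0.031
def tray(x,y,z=0):
    c,s=np.cos(TY),np.sin(TY);return np.array([TO[0]+c*x-s*y,TO[1]+s*x+c*y,z])
E
python3 - <<'E'
from h import *
np.set_printoptions(precision=2,suppress=True)
a,b=plane(T,(236.2,247),50),plane(T,(252.6,345.2),50);d=a-b;print("brush",a,b,np.hypot(*d[:2]),np.arctan2(d[1],d[0]))
# S
for A in (49.57,):
    u=np.array([-np.sin(np.radians(A)),np.cos(np.radians(A))])*45.9;c=np.array([199.26,247.46]);a,b=plane(S,c+u,48),plane(S,c-u,48);print(a,b)
for n,t,s in (("backtop",(163,228),(205,148)),("backbot",(184,228),(212,187)),("frontbot",(185,388),(97,268))): print(n,*tri(T,t,S,s))
print("drawer front top",tri(T,(230,160),S,(272,158)),tri(T,(360,160),S,(372,226)), tri(T,(357,182),S,(365,250)))
for f in (0,1): 
  for p in ([442,254.6,150],tray(0,60,250),tray(-84,-93,150),tray(-40,50,150)): print(f,robot.ik(p,down(.1,f)))
print(Ro.from_rotvec(robot.read_tcp_rot()).as_matrix())
E
```

```text
brush [540.45 269.51  50.  ] [376.33 244.03  50.  ] 166.08944196326948 0.15400734984957126
[374.45 244.85  48.  ] [542.55 267.44  48.  ]
backtop [568.55 366.66 137.61] 5.664565409162742
backbot [571.81 360.64  47.31] 7.87722287299794
frontbot [309.77 358.92  33.92] 8.794091916788435
drawer front top (array([666.16, 275.67, 110.67]), np.float64(24.627282109902467)) (array([678.36,  59.09,  71.25]), np.float64(2.63985885654377)) (array([653.59,  58.78,  28.83]), np.float64(10.272358716521943))
0 [-1.1   0.39  0.63  2.05 -0.32  0.8  -1.75]
0 [-0.84  0.3   0.83  1.93 -0.26  1.02 -1.38]
0 [-0.69  0.41  1.03  2.18 -0.49  0.8  -0.81]
0 [-0.84  0.4   0.84  2.11 -0.41  0.8  -1.22]
1 [-0.65  0.35  0.08  2.02 -0.04  0.77  1.12]
1 [-0.51  0.25  0.41  1.91 -0.11  1.01  1.62]
1 [-0.33  0.29  0.56  2.17 -0.23  0.74  2.05]
1 [-0.45  0.32  0.35  2.09 -0.16  0.76  1.67]
[[-0.95  0.3  -0.  ]
 [ 0.3   0.95 -0.  ]
 [-0.   -0.   -1.  ]]
```

Run:
```python
from h import *
np.set_printoptions(precision=3,suppress=True)
p=robot.read_tcp_pos(); r=robot.read_tcp_rot()
robot.servo_line([p[0],p[1],340],feed=250)
o=min((down(TY+s*np.pi/2) for s in (1,-1)),key=lambda o:abs(robot.ik(tray(0,62,200),o)[6]))
print(robot.ik(tray(0,62,340),o))
robot.movep(tray(0,62,340),o)
robot.grip(0.0,20)
robot.servo_line(tray(0,62,130),feed=200)
robot.servo_line(tray(0,62,88),feed=100)
f0=np.array(robot.read_contact_force());print(robot.read_t(),robot.read_tcp_pos(),f0)
robot.servo_line(tray(0,116,88),feed=60)
print(robot.read_contact_force())
y=116
while y<132:
    y+=1;robot.servo_line(tray(0,y,88),feed=40);f=robot.read_contact_force()[1]-f0[1]
    print(y,f)
    if abs(f)>7:break
robot.servo_line(tray(0,y-3,88),feed=60)
im=read_camera("scene");cv2.imwrite("pics/s1.png",im[160:400,150:470,::-1].repeat(2,0).repeat(2,1))
print(robot.read_t())
```

```text
[-0.72   0.168  0.634  1.809 -0.106  1.199 -0.023]
6.1167 [524.538  54.662  88.201] [ 0.375 -0.713  0.042]
[-1.012  0.295  0.656]
117 0.7730891753741189
118 -0.34166414191533045
119 -0.6145180862407492
120 -0.29875402291530906
121 0.34099962673265327
122 -0.3224175439931519
123 -3.105153981864375
124 -5.57597877680822
125 -8.43385379995998
9.7167
```

View pics/s1.png

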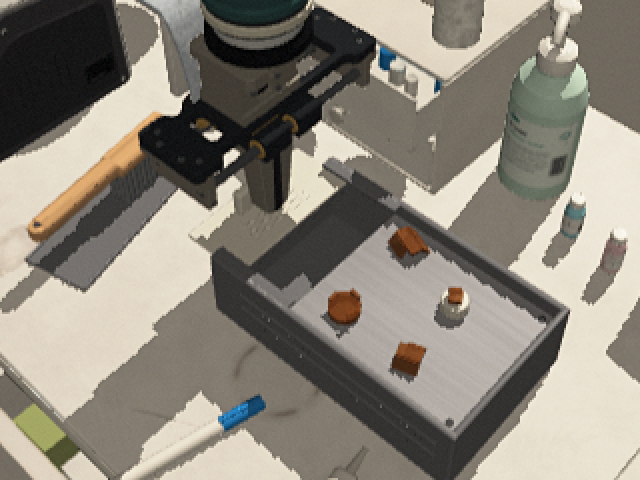

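The shutter is open: the well is exposed and the plate lies beyond the tray end, and it stopped where expected. Next is the brush.

```bash
cat >> h.py <<'E'
BY=0.152; BG=np.array([442.2,251.0]); GZ=53
E
python3 - <<'E'
from h import *
np.set_printoptions(precision=3,suppress=True)
p=robot.read_tcp_pos();robot.servo_line([p[0],p[1],180],feed=250)
o=down(BY,True)
print(robot.ik([*BG,180],o))
robot.movep([*BG,180],o)
robot.grip(0.55,20)
robot.servo_line([*BG,90],feed=150)
im=read_camera("wrist");cv2.imwrite("pics/w1.png",im[:,:,::-1])
robot.servo_line([*BG,GZ],feed=80)
print(robot.read_contact_force(),robot.read_tcp_pos())
robot.grip(0.0,45)
print(robot.read_grip_width()*92,robot.read_grip_force(),robot.read_contact_force())
robot.servo_line([*BG,75],feed=100)
print(robot.read_contact_force(),robot.read_t())
im=read_camera("scene");a=im[160:400,130:450,::-1].repeat(2,0).repeat(2,1);cv2.imwrite("pics/s2.png",a)
E
```

```text
[-0.731  0.3    0.176  2.007 -0.07   0.839  1.207]
[-0.455 -0.095 -0.289] [442.253 250.991  52.912]
17.55716435025044 44.93998110294342 [0.06  0.225 1.601]
[-0.6   -0.352 -1.596] 14.5667
```

View pics/s2.png

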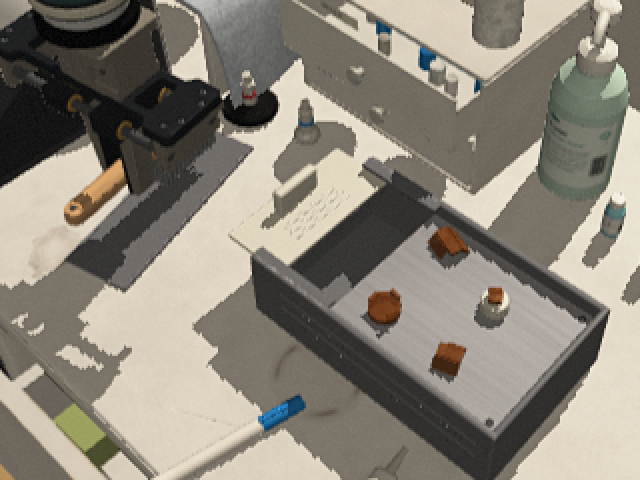

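```bash
cat >> h.py <<'E'
def sweep(x,y0=-94,y1=48,yaw=0,zc=1,feed=80):
    z=GZ+55+zc; o=down(TY+yaw,True)
    f=lambda X,Y,Z: tray(X-62*np.cos(yaw),Y-62*np.sin(yaw),Z)
    robot.movep(f(x,y0,z+45),o)
    robot.servo_line(f(x,y0,z),feed=120); f0=np.array(robot.read_contact_force())
    robot.servo_line(f(x,y1,z),feed=feed); f1=np.array(robot.read_contact_force())
    robot.servo_line(f(x,y1,z+45),feed=200)
    return f0,f1
def snap(n):
    im=read_camera("scene");cv2.imwrite(f"pics/{n}.png",im[160:400,150:470,::-1].repeat(2,0).repeat(2,1))
E
python3 - <<'E'
from h import *
np.set_printoptions(precision=2,suppress=True)
robot.servo_line([*BG,155],feed=200)
print(sweep(-22)); 
p=tray(-84,-94,160)
snap("s3");print(robot.read_t())
E
```

```text
(array([ 0.48, -0.  , -0.86]), array([-0.47, -1.24, -0.12]))
19.375
```

View pics/s3.png

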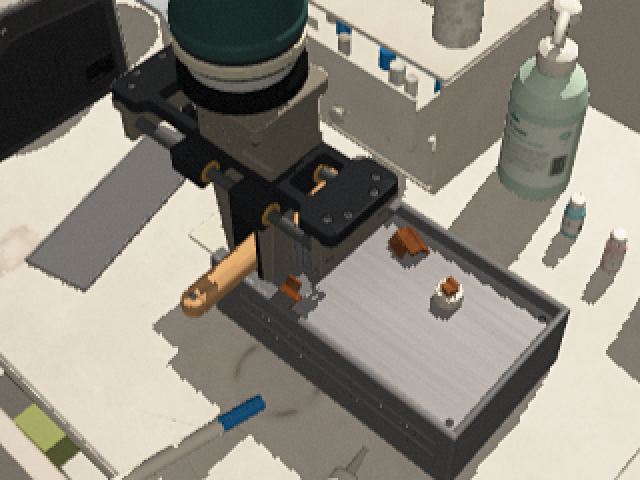

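One piece is still by the near corner of the opening, at (290,288) in the crop. I'll lift clear and look at it.

Run:
```python
from h import *
np.set_printoptions(precision=1,suppress=True)
robot.movep(tray(-40,-94,165),down(TY,True))
ti=read_camera("top");si=read_camera("scene")
a=ti[200:310,320:420,::-1];b=si[260:370,240:340,::-1]
cv2.imwrite("pics/s4.png",cv2.resize(np.hstack([a,b]),None,fx=4,fy=4,interpolation=cv2.INTER_CUBIC))
c,s=np.cos(TY),np.sin(TY)
for n,im,I,(y0,y1,x0,x1) in (("T",ti,T,(200,300,330,480)),("S",si,S,(250,380,250,440))):
    h=cv2.cvtColor(im,cv2.COLOR_RGB2HSV);m=cv2.inRange(h,(0,140,30),(18,255,255));m2=np.zeros_like(m);m2[y0:y1,x0:x1]=m[y0:y1,x0:x1]
    k,l,st,ce=cv2.connectedComponentsWithStats(m2)
    for j in range(1,k):
        if st[j,4]>8:
            q=plane(I,ce[j],64)[:2]-TO; print(n,ce[j],st[j,4],[c*q[0]+s*q[1],-s*q[0]+c*q[1]])
print(robot.read_t())
```

```text
T [468.8 225.6] 685 [np.float64(36.16229912946652), np.float64(-114.15204127253288)]
T [391.7 224.9] 200 [np.float64(44.37516794549988), np.float64(13.946341304434426)]
T [425.4 233.6] 37 [np.float64(26.782426980428106), np.float64(-40.93852282381846)]
T [358.7 277. ] 197 [np.float64(-38.87107520863914), np.float64(73.88345904220891)]
T [474.1 296.2] 72 [np.float64(-81.0005616743956), np.float64(-114.35333469390413)]
S [367.5 276.9] 13 [np.float64(64.09197314676662), np.float64(2.771008658103445)]
S [349.7 283.4] 67 [np.float64(35.38075371595051), np.float64(15.587252327773687)]
S [295.5 303.6] 81 [np.float64(-49.31650373041577), np.float64(52.613184263225705)]
S [356.8 332.3] 18 [np.float64(-27.878502096240673), np.float64(-48.771425410041424)]
20.125
```

View pics/s4.png

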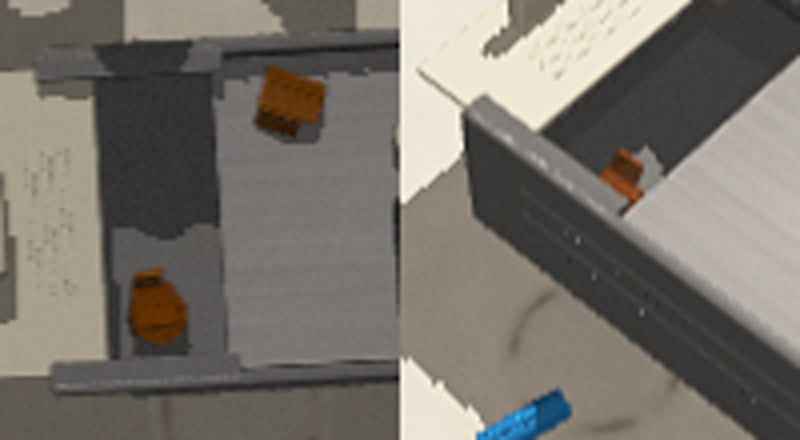

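Both near-lane pieces are down in the well. In the top half of the crop, (155,310) is the base on the well floor and (290,95) is the far shard, still on the deck. Next I'll sweep the far lane with a slight yaw so it pushes inward.

Run:
```python
from h import *
np.set_printoptions(precision=1,suppress=True)
print(tri(T,(358.7,277),S,(295.5,303.6)))
print(sweep(22.5,y0=-88,y1=52,yaw=0.15))
robot.movep([*BG,170],down(BY,True))
ti=read_camera("top");si=read_camera("scene")
a=ti[195:305,325:480,::-1];b=si[250:360,240:395,::-1]
cv2.imwrite("pics/s5.png",cv2.resize(np.hstack([a,b]),None,fx=2.5,fy=2.5,interpolation=cv2.INTER_CUBIC))
print(robot.read_t())
```

```text
(array([487.9,  62.2,  33.6]), np.float64(6.25236713459644))
(array([-0.1,  0. , -0.7]), array([-11.4, -20.2,  11.6]))
24.1917
```

View pics/s5.png

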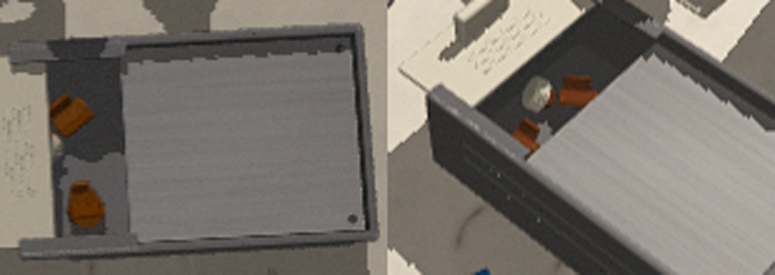

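The deck is clear and all the pieces lie in the well. The last stroke bumped a lip at about 20 N, so I'll check numerically how the brush sits in the grip before placing it.

Run:
```python
from h import *
np.set_printoptions(precision=1,suppress=True)
print(robot.read_grip_width()*92,robot.read_tcp_pos(),robot.read_contact_force(),robot.read_wrist_torque())
ti=read_camera("top");si=read_camera("scene");wi=read_camera("wrist")
for n,im,I,(y0,y1,x0,x1) in (("T",ti,T,(200,370,190,290)),("S",si,S,(130,300,120,270))):
    h=cv2.cvtColor(im,cv2.COLOR_RGB2HSV);m=cv2.inRange(h,(8,90,60),(22,255,255));m2=np.zeros_like(m);m2[y0:y1,x0:x1]=m[y0:y1,x0:x1]
    k,l,st,ce=cv2.connectedComponentsWithStats(m2)
    for j in range(1,k):
        if st[j,4]>15:
            pts=np.argwhere(l==j)[:,::-1]; r=pts[:,1]
            hi=pts[r<=r.min()+1].mean(0);lo=pts[r>=r.max()-1].mean(0)
            print(n,ce[j],st[j],"hi",plane(I,hi,167),"lo",plane(I,lo,167))
a=np.hstack([ti[200:370,180:300,::-1],si[130:300,110:270,::-1],cv2.resize(wi,(227,170))[:,:,::-1]])
cv2.imwrite("pics/s6.png",cv2.resize(a,None,fx=1.57,fy=1.57,interpolation=cv2.INTER_CUBIC))
```

```text
17.85485011443325 [442.8 248.9 169.6] [-0.4 -0.2 -0.1] [-0.   0.1 -0. ]
T [230.5 260.7] [219 239  24  44 732] hi [543.1 258.4 167. ] lo [481.3 255.5 167. ]
T [247.1 337. ] [245 332   5  14  32] hi [405.8 237.4 167. ] lo [388.2 233.3 167. ]
S [203.2 156. ] [201 154   6   6  16] hi [537.6 316.6 167. ] lo [527.3 312.7 167. ]
S [153.2 162.1] [151 158   8  10  30] hi [473.7 368.4 167. ] lo [459.1 354.1 167. ]
S [180.  175.9] [177 172   9  10  39] hi [482.2 306.7 167. ] lo [468.4 293.  167. ]
S [198.1 194.1] [197 188   4  13  29] hi [475.8 256.8 167. ] lo [461.6 235.5 167. ]
S [167.  215.2] [150 198  34  33 517] hi [442.2 258.2 167. ] lo [378.7 229.5 167. ]
```

View pics/s6.png

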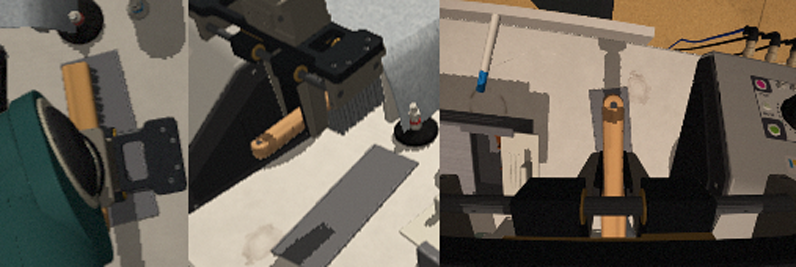

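The last picture shows the brush still in line with the fingers: in the wrist panel the handle runs (613,95)–(615,235), over the mat, with the handle end perhaps drooping slightly. I'll place it with a force-guarded descent so it settles flat.

```bash
python3 - <<'E'
from h import *
np.set_printoptions(precision=2,suppress=True)
robot.servo_line([*BG,GZ+20],feed=150,rotation=down(BY,True)); robot.hold(0.2)
f0=robot.read_contact_force()[2]
for dz in np.arange(14,-1.5,-1.):
    robot.servo_line([*BG,GZ+dz],feed=40)
    f=robot.read_contact_force()[2]-f0
    if abs(f)>3: break
print(dz,f,robot.read_t())
robot.grip(0.15,10); robot.hold(0.2); print(robot.read_grip_width()*92)
robot.grip(0.5); robot.hold(0.2)
robot.servo_line([*BG,170],feed=200)
robot.movep([470,130,230],down(BY,True))
ti=read_camera("top");si=read_camera("scene")
cv2.imwrite("pics/t7.png",ti[:,:,::-1]);cv2.imwrite("pics/s7.png",si[:,:,::-1])
E
python3 - <<'E'
from h import *
np.set_printoptions(precision=1,suppress=True)
for n,im,I,(y0,y1,x0,x1) in (("T",cv2.imread("pics/t7.png"),T,(235,350,200,275)),("S",cv2.imread("pics/s7.png"),S,(205,290,155,245))):
    h=cv2.cvtColor(im,cv2.COLOR_BGR2HSV);m=cv2.inRange(h,(8,90,90),(22,255,255));m2=np.zeros_like(m);m2[y0:y1,x0:x1]=m[y0:y1,x0:x1]
    cn=max(cv2.findContours(m2,0,2)[0],key=cv2.contourArea);r=cv2.minAreaRect(cn);b=cv2.boxPoints(r);b=b[np.argsort(b[:,1])]
    print(n,r,cv2.contourArea(cn),plane(I,b[:2].mean(0),50),plane(I,b[2:].mean(0),50))
print(robot.read_t())
E
```

```text
3.0 3.961187461457832 28.3917
18.57275683482451
T ((240.5, 259.0), (28.0, 15.0), 90.0) 224.5 [543.7 262.2  50. ] [496.6 262.7  50. ]
S ((201.78736877441406, 247.99862670898438), (13.793495178222656, 92.12619018554688), 51.07245635986328) 1025.5 [543.3 258.6  50. ] [375.9 241.8  50. ]
31.0083
```

Run:
```python
from h import *
np.set_printoptions(precision=2,suppress=True)
o=min((down(TY+s*np.pi/2) for s in (1,-1)),key=lambda o:abs(robot.ik(tray(0,163,200),o)[6]))
robot.movep(tray(0,165,200),o)
robot.grip(0.0,20)
robot.servo_line(tray(0,165,88),feed=150); f0=robot.read_contact_force()[1]
robot.servo_line(tray(0,105,88),feed=60)
y=105
while y>92:
    y-=1;robot.servo_line(tray(0,y,88),feed=40);f=robot.read_contact_force()[1]-f0
    if abs(f)>7:break
print(y,f)
robot.servo_line(tray(0,y+8,88),feed=80)
robot.servo_line(tray(0,y+8,200),feed=200)
robot.servo_line([430,330,330],feed=250)
robot.hold(0.3)
ti=read_camera("top");si=read_camera("scene");t0=cv2.imread("pics/top0.png")[:,:,::-1]
# tab: brightest plate extents in tray region, first vs now
for im in (t0,ti):
    g=cv2.inRange(im,(150,145,125),(255,255,255));s=g[225:285,325:395];print((np.argwhere(s.mean(0)>100)[[0,-1]]+325).ravel())
h=cv2.cvtColor(si,cv2.COLOR_RGB2HSV);m=cv2.inRange(h,(8,90,90),(22,255,255));m2=np.zeros_like(m);m2[205:290,155:245]=m[205:290,155:245];print(cv2.minAreaRect(max(cv2.findContours(m2,0,2)[0],key=cv2.contourArea)))
h=cv2.cvtColor(si,cv2.COLOR_RGB2HSV);print("amber",(cv2.inRange(h,(0,140,50),(18,255,255))[250:380,250:440]>0).sum())
cv2.imwrite("pics/t8.png",ti[:,:,::-1]);cv2.imwrite("pics/s8.png",si[:,:,::-1]);print(robot.read_t())
```

```text
96 7.952531704765441
[339 371]
[325 376]
((201.7945556640625, 247.804443359375), (13.086912155151367, 91.81946563720703), 50.710594177246094)
amber 0
40.1083
```

```bash
python3 -c "
from cell import robot, read_camera, camera_info
print(robot.read_contact_force(),robot.job_done())"
```

```text
the job is handed in; nothing more can be done
[-0.80769032 -0.82163055  0.68799237] None
```

The job is handed in at about 40 s of the allowed 61 s: all four pieces were swept into the well, the brush is back standing on its mat, and the shutter is shut. My last images and force readings agree, but no verdict came back.

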